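# Rest a setting bar across a sprung span gauge

## Robot

A 6-joint arm with a two-finger parallel gripper is mounted at the origin on the work surface. World frame = base frame: x ahead of the robot, y to its left, z up, the work surface at z = 0. Lengths are in m, angles in degrees, forces in N, time in s.
With the tool pointing down it reaches from about 0.375 to 0.9 m from the base axis. Payload 3.1 kg.
Tool frame: the origin (TCP) lies between the finger pads; the fingertips stand 11 mm ahead of it and the grasp point (between the pads) lies 8 mm behind it; z points along the fingers, y is the line along which they close (so a half turn about z gives the same grasp; the last joint's range is limited). The gripper opens to 87 mm and grips with 3 to 60 N. Pads are 19 mm wide; open, the fingers measure 117 mm over their backs; the gripper's body (75 mm by 190 mm) begins 51 mm behind the grasp point.
Start: joints at [56.121, 30.224, 82.088, -0, 67.689, -10.227], TCP at [0.251, 0.572, 0.234] pointing down, gripper open.
Joint ranges: [-176.69, 176.69], [-43.24, 126.21], [12.49, 139.97], [-82, 262], [0, 151.66], [-163.58, 163.58]. Speed limits (degrees/s): [159.86, 159.86, 180, 180, 180, 180].

## Interface

Orientations are given as a 3x3 rotation matrix whose columns are the frame's x, y, z axes.
In Python, from rig import bot gives the robot as it stands.
- The arm moves only by the tool apply_moves, never from a script. Its argument "steps" is a list that holds one entry, the list of rows, each a list of 7 numbers: the shift along the tool's x, y, z in cm, then the turn, a rotation vector about the tool's x, y, z in degrees, then the gripper command: -1 is shut, 1 is fully open, values between are in proportion. In form: [[[dx, dy, dz, rx, ry, rz, jaw], ...]]. A call has 1 to 20 rows; each row is the pose to reach, as a shift and turn from the pose commanded when the call began, along the tool's axes at that moment; what a row does not reach only later rows make up. A row lasts 1/8 s, in which the tool goes at most 62.5 mm and 10.7 degrees, less where a joint would pass 70% of its speed; a pose out of reach is approached as far as the arm can. A call with a gripper value outside its range is refused whole. The fingers move at their own pace and stop on an object; the grip force is fixed at half the most. Time passes only in rows, so rows that repeat a pose let the fingers close. It gives the time, the measured TCP pose, the force, the opening and the grip force at its end, in the units of the state.
- bot.read_state(): the state, without advancing time (a new reading comes with each control period).
- bot.capture(name): name is "side" or "top"; returns the picture (420x560x3 uint8, blue, green, red); there is no depth.
- bot.camera_model(name): a dict with "intrinsics" (3x3 intrinsics, pixels), "R" (3x3) and "t" (3): a world point X has camera coordinates R X + t. Camera axes: x right, y down, z forward; pixel columns grow to the right and rows downward; lengths in m; the calibration is good to about 2 mm. A picture is of the moment at which its call begins. camera_model takes no time and is no camera call.
- bot.hand_in(): hands the job in; it is judged then, once.
The state is a dict: "time_s": time; "joint_positions": joint angles; "qvel": joint speeds; "tau": joint torques, N m; "position": TCP position; "tcp_rot": TCP orientation; "force": force on the tool from outside, world axes, zero at the start; "moment": the same for the moment, N m; "opening": opening from 0.0 (shut) to 1.0 (fully open); "grasp_force": force on a finger pad.
Only numpy, scipy, OpenCV 4.12 (cv2) and the standard library are available. Lean on these libraries where they do the work, as an engineer would, in place of code of your own. Each camera call takes 0.05 s, during which the arm holds its last target. There are 200 camera calls.

## Task

Take the aluminium bar that stands on edge in the slotted rack, lay it down flat on the cork mat and let go of it, then take it again across its width and rest it flat and square across the two rests of the span gauge, centred on their width: press the sprung stop back with the bar's end so that the bar comes down in front of the fixed step and stays held lengthwise between step and stop. Do not disturb the dish of nuts, the spool, the calipers case or the magnetic base.

Things in the scene. Friction and masses are not known exactly. Their poses are not given: they have to be found in the camera images.
- bar_mid (a point): Centre of the loose plain aluminium bar, 200 mm long (its x axis), 12 mm thick (y), 30 mm wide (z), about 0.19 kg, ends and faces alike. At the start it stands on edge in the rack (z axis up, centre 45 mm, underside 30 mm above the table); lying flat its y axis is upright, either face up.
- rack: Fixed grey plastic rack, foot 190 x 50 mm, 8 mm thick; origin: centre of its underside, x along the bar. Two blocks, centred 75 mm either side of the middle, 25 mm long and 42 mm high, carry the bar in 15 mm wide, 12 mm deep slots, open above and at the ends (slot floor 30 mm up). The bar's middle 125 mm is free.
- mat: Fixed thin cork mat, 250 mm (x) by 150 mm (y), 4 mm thick, on the table; origin: centre of its underside.
- gauge: Fixed steel span gauge; origin: centre of its underside, midway between its rests; x runs along the span from the fixed step to the sprung stop, z up. Base plate 12 mm high, 66 mm wide, from x = -125 to +175 mm, with an aluminium back plate 62 mm high at the +x end. A seated bar has its centre at x = 0, y = 0, 56 mm above the table.
- gauge_mid (a point): Point in the gap midway between the gauge's two rests, level with their flat tops (50 mm above the table). The rests are steel blocks 25 mm long (x) and 50 mm wide (y), centred 67.5 mm to either side along the gauge's x; 110 mm of open gap lies between them.
- step_face (a point): Point on the inner face of the gauge's fixed step, at x = -100 mm of the gauge, 53 mm above the table. The step is a steel block 16 mm long and 50 mm wide, its top 56 mm above the table (6 mm above the rests); the bar's end belongs against this face.
- stop_face (a point): Point on the inner face (looks to the gauge's -x) of the sprung stop, a steel block 46 mm wide, 20 mm long, its top 85.5 mm above the table, this point 60 mm above the table. With the stop at rest the face is at x = +92 mm of the gauge, 192 mm from the fixed step; so a seated bar holds it 8 mm back.
- stop (a joint): How far the sprung stop is pushed back along the gauge's +x, in m: 0 at rest, 0.008 with the bar seated (second mark on the rails), 0.024 at its end. The spring pushes back with 3 N at 0, 4.6 N at 0.008 and 7.8 N at 0.024.
- dish: White ceramic dish of hex nuts, 112 mm across, 34 mm high; origin: centre of its underside. Leave alone.
- spool: Teal spool standing on end, 64 mm across, 50 mm high; origin: centre of its underside. Leave alone.
- case: Grey hard calipers case with a latch, 240 x 90 x 31 mm; origin: centre of its underside. Leave alone.
- magbase: Small steel magnetic base, 58 x 50 mm, 80 mm high with its stub, on a 6 mm steel plate (110 x 90 mm); origin: centre of its underside. Leave alone.
Mind the look-alikes: they are no part of the job. Of the things shaped like the part that bears bar_mid, the aluminium one is meant.

How it is judged:
By the outcome, as a careful person would: the job done as asked, in the order asked, and still so for the second after the job is handed in, with the robot touching nothing.
It also fails if it takes over 66 s, if anything falls off the work surface, if the arm or the gripper's body presses on something with over 40 N, if the wrist force passes 120 N, or if a joint passes its speed limit or range.

## Working session

There is one attempt and no reset: what is moved stays moved. The work goes in short steps, Python scripts to look and compute and a tool call to move; the robot and the scene stay as the last step left them, time stands still between calls to the robot, and variables do not carry over. Pictures are saved under pics/ and viewed, at most 10 in all, crops included, and the job is handed in when it is done.

Besides the shell and the picture viewer there is one more tool, called in YAML: its name, and indented under it one key for each argument. apply_moves: Moves the arm, as the interface text tells. Its arguments: {"type":"object","properties":{"steps":{"type":"array","items":{"type":"array","items":{"type":"array","items":{"type":"number"}}}}},"required":["steps"]}

```bash
ls; mkdir -p pics; python3 - <<'E'
from rig import bot
import cv2
for n in("top","side"):
    cv2.imwrite(f"pics/{n}0.png",bot.capture(n)); m=bot.camera_model(n); print(n,m)
print(bot.read_state())
E
```

```text
pics
top {'intrinsics': array([[385.30542673,   0.        , 282.17419488],
       [  0.        , 385.30542673, 205.74317364],
       [  0.        ,   0.        ,   1.        ]]), 'R': array([[-0.02862013, -0.99958845,  0.00195195],
       [-0.99177376,  0.02815255, -0.12486894],
       [ 0.1247626 , -0.00550966, -0.99217132]]), 't': array([0.02827619, 0.50693309, 1.15489816])}
side {'intrinsics': array([[433.05555294,   0.        , 281.90791236],
       [  0.        , 433.05555294, 205.70351508],
       [  0.        ,   0.        ,   1.        ]]), 'R': array([[ 0.95219805, -0.30540392, -0.00687834],
       [-0.19527942, -0.59122465, -0.78250838],
       [ 0.23491448,  0.74644615, -0.62260206]]), 't': array([-0.4985974 ,  0.17640536,  1.32872551])}
{'time_s': 0.1, 'joint_positions': array([ 5.61231987e+01,  3.02716312e+01,  8.21503651e+01,  1.59283511e-03,
        6.76885053e+01, -1.02295346e+01]), 'qvel': array([-0.06467433, -0.07362726, -0.16964392,  0.01034591,  0.02081978,
       -0.05901939]), 'tau': array([-2.85014012e-04, -4.40985596e+01, -1.77151966e+01,  6.34791492e-02,
        5.33019262e-02, -3.40064139e-05]), 'position': array([0.25031476, 0.5719829 , 0.23268367]), 'tcp_rot': array([[-9.16027701e-01,  4.01113512e-01, -1.09638116e-03],
       [ 4.01114841e-01,  9.16026400e-01, -1.58687507e-03],
       [ 3.67797060e-04, -1.89339628e-03, -9.99998140e-01]]), 'force': array([ 0.64825111, -0.75700144,  0.97415332]), 'moment': array([ 0.05136668,  0.01350012, -0.03365937]), 'grasp_force': 0.0, 'opening': 1.0036581750536766}
```

View pics/top0.png

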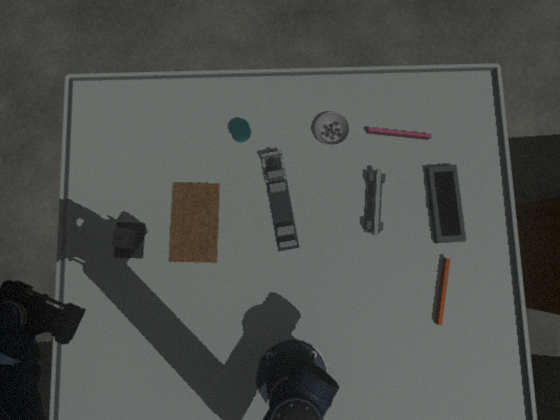

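View pics/side0.png

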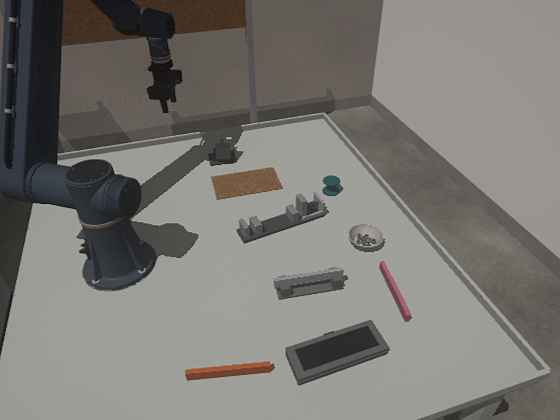

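The top view shows the mat at (195,222), the gauge at (280,200) with its back plate at the upper end, near (270,155), and the rack with the bar at (373,200). The magbase is at (130,237), and the orange and pink bars are the look-alikes. Next I'll enlarge the rack and gauge in both views.

```bash
cat > h.py <<'E'
import numpy as np, cv2
from rig import bot
def proj(n,X):
    m=bot.camera_model(n); p=(m["intrinsics"]@(m["R"]@np.atleast_2d(X).T+m["t"][:,None])).T
    return p[:,:2]/p[:,2:]
def ray(n,uv,z):
    "pixels -> world points on plane at height z"
    m=bot.camera_model(n); uv=np.atleast_2d(uv).astype(float)
    d=(m["R"].T@np.linalg.inv(m["intrinsics"])@np.c_[uv,np.ones(len(uv))].T).T
    c=-m["R"].T@m["t"]
    return c+d*((z-c[2])/d[:,2])[:,None]
def crop(img,x0,y0,w,h,s):
    c=cv2.resize(img[y0:y0+h,x0:x0+w],None,fx=s,fy=s,interpolation=cv2.INTER_CUBIC)
    c=np.clip(c*1.5,0,255).astype(np.uint8)
    for k in range(0,w,10): cv2.putText(c,str(x0+k),(k*s,8),0,.3,(0,255,255)); cv2.line(c,(k*s,9),(k*s,13),(0,255,255))
    for k in range(10,h,10): cv2.putText(c,str(y0+k),(0,k*s+3),0,.3,(0,255,255)); cv2.line(c,(20,k*s),(24,k*s),(0,255,255))
    return c
E
python3 - <<'E'
from h import *
t=cv2.imread("pics/top0.png"); s=cv2.imread("pics/side0.png")
a=np.hstack([crop(t,250,140,60,115,5),crop(t,350,155,50,90,5)[:0].reshape(0,250,3) if 0 else cv2.copyMakeBorder(crop(t,352,155,45,90,6),0,35,0,0,cv2.BORDER_CONSTANT)])
cv2.imwrite("pics/tc.png",a)
b=np.vstack([crop(s,230,185,110,60,5),crop(s,255,255,110,50,5)]); cv2.imwrite("pics/sc.png",b); print(a.shape,b.shape)
E
```

```text
(575, 570, 3) (550, 550, 3)
```

View pics/tc.png

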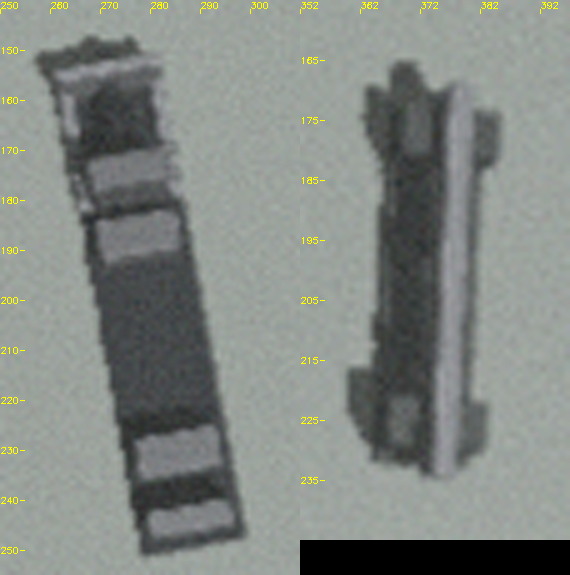

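View pics/sc.png

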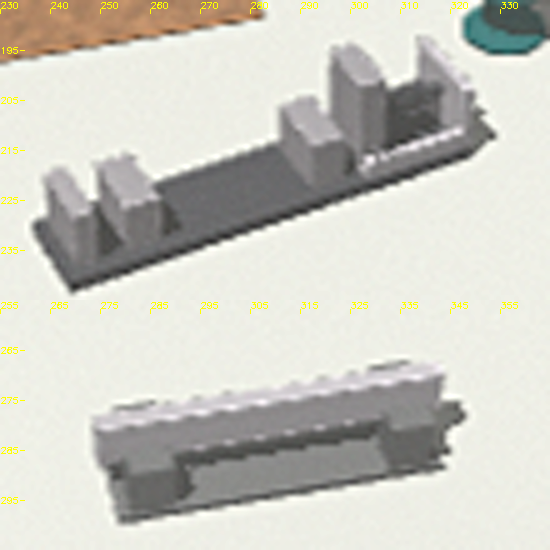

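The top crop shows the bar's lit upper edge running from (379,169) to (374,234). The gauge shows four light block tops: step (286,243), rests (284,231) and (276,187), and stop (274,174). The side view agrees. Next I'll segment these tops.

```bash
python3 - <<'E'
from h import *
t=np.mean([bot.capture("top").astype(float) for _ in range(4)],axis=0); np.save("t.npy",t)
for n,(u,v) in dict(bar=(377,200),rest=(276,187),rest2=(284,231),step=(286,244),stop=(275,174),table=(330,200),base=(280,205),rack=(370,200),mat=(195,222)).items(): print(n,t[v-1:v+2,u-1:u+2].mean((0,1)).round())
E
```

```text
bar [102. 100.  98.]
rest [82. 81. 79.]
rest2 [85. 84. 82.]
step [90. 89. 87.]
stop [82. 81. 79.]
table [105. 109. 104.]
base [50. 49. 46.]
rack [41. 41. 39.]
mat [45. 61. 79.]
```

```bash
cat > meas.py <<'E'
from h import *
S=8
def up(t,x0,y0,x1,y1):
    c=cv2.resize(t[y0:y1,x0:x1].astype(np.float32),None,fx=S,fy=S,interpolation=cv2.INTER_CUBIC)
    return cv2.GaussianBlur(c,(0,0),S*.35)
def rects(t,box,thr,zf=None,amin=25,green=2.2,test=None):
    c=up(t,*box); g=c[...,1]-(c[...,0]+c[...,2])/2
    m=((g<green)&(c[...,1]>thr)).astype(np.uint8) if test is None else test(c).astype(np.uint8)
    m=cv2.morphologyEx(m,cv2.MORPH_OPEN,np.ones((2*S+1,2*S+1)))
    out=[]
    for k in cv2.findContours(m,cv2.RETR_EXTERNAL,cv2.CHAIN_APPROX_NONE)[0]:
        if cv2.contourArea(k)/S/S<amin: continue
        r=cv2.boxPoints(cv2.minAreaRect(k)); out.append((r+.5)/S-.5+np.array(box[:2]))
    return out
def show(r,z):
    P=ray("top",r,z); c=P.mean(0); e=[np.linalg.norm(P[1]-P[0]),np.linalg.norm(P[2]-P[1])]
    i=int(np.argmax(e)); d=P[i+1]-P[i]; a=np.degrees(np.arctan2(d[1],d[0]))%180
    print("px",r.mean(0).round(1),"c",c.round(4),"size mm",(np.array(e)*1000).round(1),"long ang",a.round(2)); return c
E
python3 - <<'E'
from meas import *
t=np.load("t.npy")
print("bar"); [show(r,.060) for r in rects(t,(352,155,397,245),72)]
print("gauge")
for r in rects(t,(262,165,300,255),66):
    v=r.mean(0)[1]; show(r,.0855 if v<180 else .056 if v>238 else .05)
print("mat"); [show(r,.004) for r in rects(t,(160,170,230,275),0,test=lambda c:(c[...,2]-c[...,0])>15)]
print("gauge base(all)"); [show(r,.012) for r in rects(t,(250,140,305,255),0,test=lambda c:(c[...,1]<95))]
E
```

```text
bar
px [377.6 201.2] c [ 0.5108 -0.2738  0.06  ] size mm [200.1  19.3] long ang 175.29
gauge
px [287.8 243.4] c [0.3909 0.0005 0.056 ] size mm [51.2 17.5] long ang 98.22
px [285.3 230. ] c [0.4313 0.0066 0.05  ] size mm [51.3 26.1] long ang 96.95
px [277.5 186.8] c [0.564  0.0266 0.05  ] size mm [50.4 26.8] long ang 98.85
px [276.9 172.8] c [0.5998 0.0268 0.0855] size mm [55.1 35.6] long ang 88.39
mat
px [193.8 222.1] c [0.4687 0.292  0.004 ] size mm [252.3 153.4] long ang 178.17
gauge base(all)
px [278.8 198. ] c [0.5376 0.0242 0.012 ] size mm [ 80.  334.8] long ang 9.98
```

```bash
python3 - <<'E'
from meas import *
t=np.load("t.npy")
for v in(185,200,215): print(v,t[v-2:v+3,365:388].mean((0)).mean(1).round().astype(int), (t[v-2:v+3,365:388,1]-t[v-2:v+3,365:388,[0]*1].mean()*0-(t[v-2:v+3,365:388,0]+t[v-2:v+3,365:388,2])/2).mean(0).round(1))
for th in(72,80,88): [show(r,.060) for r in rects(t,(352,155,397,245),th,amin=15,green=2.2)]
s=np.mean([bot.capture("side").astype(float) for _ in range(4)],axis=0); np.save("s.npy",s)
for w in(0,1):
  pass
# predicted bar outline in both views
from numpy import cos,sin,radians as r_
a=r_(-4.4);x=np.array([cos(a),sin(a),0]);y=np.array([-sin(a),cos(a),0]);
for yc in(-.274,-.277): 
  c=np.array([.5108,yc,.06]); print(proj("top",[c+i*.1*x+j*.006*y for i in(-1,1) for j in(-1,1)]).round(1).tolist(),proj("side",[c+i*.1*x+j*.006*y for i in(-1,1) for j in(-1,1)]).round(1).tolist())
E
```

```text
185 [ 86  53  51  42  39  40  39  39  44  49  47  70  97  98  93  76  67  87
 104 106 106 107 106] [ 3.6  1.5  0.8  1.6  0.9  1.   1.4  1.2  1.2  0.8  0.2  0.4  0.1 -0.9
  0.3  1.2  2.2  2.4  3.4  3.2  4.2  3.6  3.3]
200 [ 57  53  40  41  40  41  40  45  52  47  73 103  99  97  87  68  86 106
 107 106 106 106 106] [ 1.8  2.1  1.7  1.4  1.4  1.2  1.5  1.8  1.4  0.5  0.4 -0.6 -0.5 -0.4
  0.6  1.9  2.8  4.3  3.8  4.   4.2  3.8  4.1]
215 [ 46  41  41  40  42  41  42  46  47  64  92  99  99  89  65  78 100 106
 107 108 107 107 106] [ 1.3  1.3  1.9  0.8  1.5  0.5  1.5  1.3  0.8 -0.   0.  -0.8 -0.   0.2
  1.6  2.4  3.5  4.1  3.5  3.4  3.6  3.3  4. ]
px [377.6 201.2] c [ 0.5108 -0.2738  0.06  ] size mm [200.1  19.3] long ang 175.29
px [377.2 201.1] c [ 0.5109 -0.2726  0.06  ] size mm [200.5  13.1] long ang 173.92
px [377.1 201.2] c [ 0.5107 -0.2724  0.06  ] size mm [200.1  11.2] long ang 173.9
[[379.1, 234.1], [375.1, 233.9], [380.2, 168.4], [376.3, 168.2]] [[272.8, 282.6], [271.9, 279.4], [342.2, 269.7], [340.7, 266.7]]
[[380.1, 234.1], [376.1, 233.9], [381.2, 168.4], [377.3, 168.2]] [[273.1, 283.4], [272.2, 280.1], [342.6, 270.5], [341.2, 267.4]]
```

```bash
cat >> h.py <<'E'
from scipy.spatial.transform import Rotation as Ro
def pose(yaw,tilt=0):
    "tool pointing down, tool x at yaw (deg), then turned by tilt about tool x"
    return (Ro.from_euler("z",yaw,degrees=True)*Ro.from_euler("x",180+tilt,degrees=True)).as_matrix()
def delta(p,R):
    s=bot.read_state(); R0=s["tcp_rot"]
    print("t",round(s["time_s"],2),"pos",s["position"].round(4),"F",s["force"].round(1),"open",round(s["opening"],3),"grip",round(s["grasp_force"],1),"yaw",np.degrees(np.arctan2(R0[1,0],R0[0,0])).round(2))
    print("shift cm",(R0.T@(np.array(p)-s["position"])*100).round(2),"rotvec",Ro.from_matrix(R0.T@R).as_rotvec(degrees=True).round(2))
E
python3 - <<'E'
from h import *
delta([.511,-.2725,.15],pose(173.9)); delta([.511,-.2725,.15],pose(173.9,-30))
E
```

```text
t 0.5 pos [0.2507 0.5725 0.2335] F [ 1.2 -0.3 -1. ] open 1.0 grip 0.0 yaw 156.35
shift cm [-57.75 -66.95   8.36] rotvec [-1.000e-02 -0.000e+00 -1.755e+01]
t 0.5 pos [0.2507 0.5725 0.2335] F [ 1.2 -0.3 -1. ] open 1.0 grip 0.0 yaw 156.35
shift cm [-57.75 -66.95   8.36] rotvec [-29.77   4.59 -17.15]
```

apply_moves:
  steps:
    - [[-20, -23, 0, 0, 0, -6, 0.2], [-58, -67, 0, 0, 0, -17.5, 0.2], [-58, -67, 0, 0, 0, -17.5, 0.2], [-58, -67, 0, 0, 0, -17.5, 0.2], [-58, -67, 0, 0, 0, -17.5, 0.2], [-58, -67, 0, 0, 0, -17.5, 0.2], [-58, -67, 0, 0, 0, -17.5, 0.2], [-58, -67, 0, 0, 0, -17.5, 0.2], [-58, -67, 0, 0, 0, -17.5, 0.2], [-58, -67, 0, 0, 0, -17.5, 0.2], [-58, -67, 0, 0, 0, -17.5, 0.2], [-58, -67, 0, 0, 0, -17.5, 0.2], [-58, -67, 0, 0, 0, -17.5, 0.2], [-58, -67, 0, 0, 0, -17.5, 0.2], [-58, -67, 8, 0, 0, -17.5, 0.2], [-58, -67, 8, 0, 0, -17.5, 0.2], [-58, -67, 8, 0, 0, -17.5, 0.2], [-58, -67, 8, 0, 0, -17.5, 0.2], [-58, -67, 8, 0, 0, -17.5, 0.2], [-58, -67, 8, 0, 0, -17.5, 0.2]]

```text
time_s: 3.0
position: [0.5138, -0.2738, 0.155]
tcp_rot: [[-0.994, 0.106, 0.002], [0.106, 0.994, -0.002], [-0.002, -0.001, -1.0]]
force: [0.2, 0.1, -0.0]
opening: 0.596
grasp_force: 0.0
```

```bash
python3 - <<'E'
from h import *
delta([.511,-.2725,.05],pose(173.9))
i=np.vstack([crop(bot.capture("side"),250,215,115,85,6)]); cv2.imwrite("pics/s1.png",i)
E
```

```text
t 3.0 pos [ 0.5138 -0.2738  0.155 ] F [ 0.2  0.1 -0. ] open 0.596 grip 0.0 yaw 173.89
shift cm [ 0.31  0.11 10.5 ] rotvec [-0.08  0.12 -0.01]
```

View pics/s1.png

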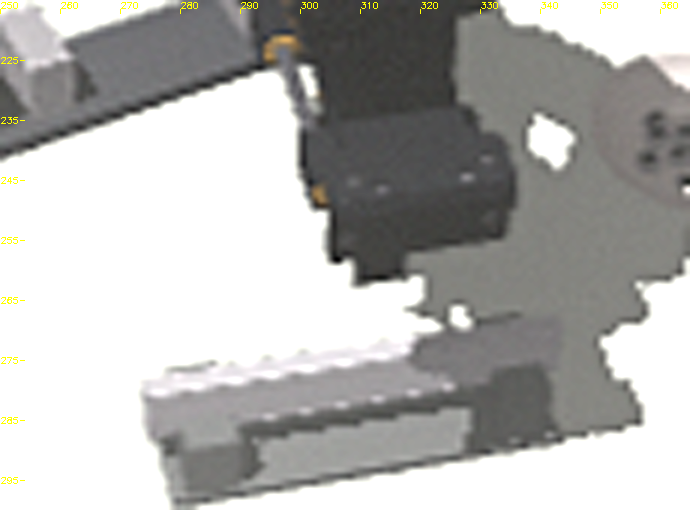

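The gripper's fingertips are above the bar, around (312,260), and the bar is still seated in the rack. Descending now.

apply_moves:
  steps:
    - [[0.3, 0.1, 5, 0, 0, 0, 0.2], [0.3, 0.1, 8, 0, 0, 0, 0.2], [0.3, 0.1, 10.4, 0, 0, 0, 0.2], [0.3, 0.1, 10.4, 0, 0, 0, 0.2], [0.3, 0.1, 10.4, 0, 0, 0, 0.2], [0.3, 0.1, 10.4, 0, 0, 0, -0.5], [0.3, 0.1, 10.4, 0, 0, 0, -1], [0.3, 0.1, 10.4, 0, 0, 0, -1], [0.3, 0.1, 10.4, 0, 0, 0, -1], [0.3, 0.1, 10.4, 0, 0, 0, -1], [0.3, 0.1, 10.4, 0, 0, 0, -1], [0.3, 0.1, 10.4, 0, 0, 0, -1]]

```text
time_s: 4.55
position: [0.5103, -0.2724, 0.0496]
tcp_rot: [[-0.994, 0.107, -0.0], [0.107, 0.994, 0.0], [0.0, 0.0, -1.0]]
force: [0.8, 1.9, 0.7]
opening: 0.133
grasp_force: 30.0
```

apply_moves:
  steps:
    - [[0, 0, -2, 0, 0, 0, -1], [0, 0, -5, 0, 0, 0, -1], [0, 0, -10, 0, 0, 0, -1], [0, 0, -15, 0, 0, 0, -1], [0, 0, -15, 0, 0, 0, -1], [0, 0, -15, 0, 0, 0, -1]]

```text
time_s: 5.3
position: [0.5095, -0.2721, 0.1987]
tcp_rot: [[-0.994, 0.107, -0.002], [0.107, 0.994, 0.001], [0.002, 0.001, -1.0]]
force: [0.2, 0.7, -1.7]
opening: 0.137
grasp_force: 30.0
```

```bash
python3 - <<'E'
from h import *
delta([.469,.304,.20],pose(178))
delta([.469,.304,.10],pose(178,-26))
E
```

```text
t 5.3 pos [ 0.5095 -0.2721  0.1987] F [ 0.2  0.7 -1.7] open 0.137 grip 30.0 yaw 173.84
shift cm [10.21 56.84 -0.06] rotvec [ 0.06 -0.1  -4.16]
t 5.3 pos [ 0.5095 -0.2721  0.1987] F [ 0.2  0.7 -1.7] open 0.137 grip 30.0 yaw 173.84
shift cm [10.19 56.83  9.94] rotvec [-25.93   0.85  -4.11]
```

apply_moves:
  steps:
    - [[1, 5, 0, 0, 0, 0, -1], [2, 10, 0, 0, 0, -1, -1], [3, 15, 0, 0, 0, -1, -1], [4, 20, 0, 0, 0, -2, -1], [5, 25, 0, 0, 0, -2, -1], [6, 30, 0, 0, 0, -3, -1], [7, 35, 0, 0, 0, -3, -1], [8, 40, 0, -4, 0, -4, -1], [9, 45, 0, -8, 0, -4, -1], [9.6, 50, 0, -12, 0.3, -4, -1], [10, 54, 0, -17, 0.5, -4, -1], [10.2, 56.8, 2, -22, 0.7, -4.1, -1], [10.2, 56.8, 5, -26, 0.8, -4.1, -1], [10.2, 56.8, 8, -26, 0.8, -4.1, -1], [10.2, 56.8, 10, -26, 0.8, -4.1, -1], [10.2, 56.8, 10, -26, 0.8, -4.1, -1], [10.2, 56.8, 10, -26, 0.8, -4.1, -1], [10.2, 56.8, 10, -26, 0.8, -4.1, -1]]

```text
time_s: 7.55
position: [0.4701, 0.3031, 0.1001]
tcp_rot: [[-0.999, 0.03, 0.019], [0.035, 0.898, 0.438], [-0.004, 0.439, -0.899]]
force: [0.3, -0.0, -1.5]
opening: 0.135
grasp_force: 30.0
```

```bash
python3 - <<'E'
from h import *
delta([.469,.304,.027],pose(178,-26)); delta([.469,.304,.022],pose(178,-26))
i=crop(bot.capture("side"),180,120,130,100,6); cv2.imwrite("pics/s2.png",i)
E
```

```text
t 7.55 pos [0.4701 0.3031 0.1001] F [ 0.3 -0.  -1.5] open 0.135 grip 30.0 yaw 177.99
shift cm [ 0.14 -3.13  6.61] rotvec [0.01 0.19 0.09]
t 7.55 pos [0.4701 0.3031 0.1001] F [ 0.3 -0.  -1.5] open 0.135 grip 30.0 yaw 177.99
shift cm [ 0.14 -3.35  7.06] rotvec [0.01 0.19 0.09]
```

View pics/s2.png

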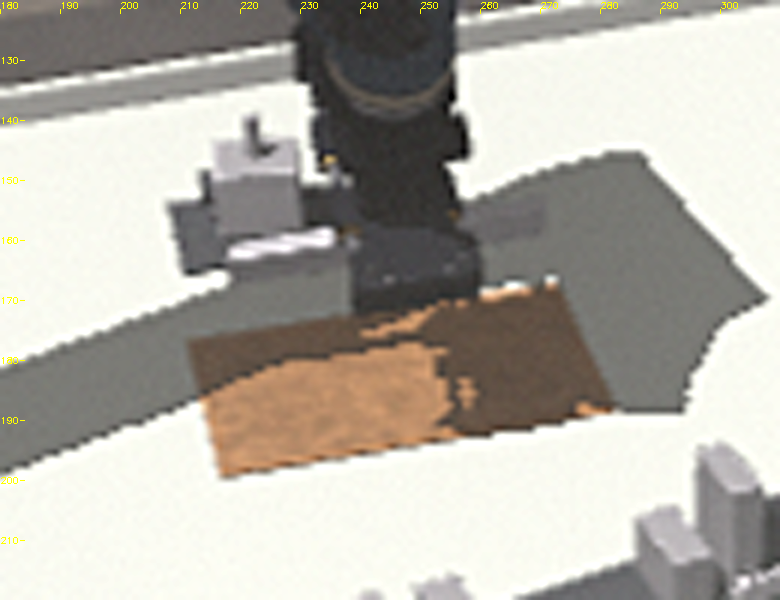

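The bar is held tilted over the mat, from (217,162) to (270,155), clear of the magbase at (220,165). Lowering it gently now.

apply_moves:
  steps:
    - [[0.1, -1.5, 3, 0, 0, 0, -1], [0.1, -2.4, 5, 0, 0, 0, -1], [0.1, -2.9, 6.1, 0, 0, 0, -1], [0.1, -3.13, 6.6, 0, 0, 0, -1], [0.1, -3.13, 6.6, 0, 0, 0, -1], [0.1, -3.2, 6.75, 0, 0, 0, -1], [0.1, -3.2, 6.75, 0, 0, 0, -1]]

```text
time_s: 8.48
position: [0.4693, 0.304, 0.0253]
tcp_rot: [[-0.999, 0.03, 0.018], [0.035, 0.898, 0.438], [-0.003, 0.439, -0.899]]
force: [-0.0, -1.1, -2.3]
opening: 0.134
grasp_force: 30.0
```

apply_moves:
  steps:
    - [[0, -0.03, 0.06, 0, 0, 0, -1], [0, -0.03, 0.06, 0, 0, 0, -1], [0, -0.06, 0.12, 0, 0, 0, -1], [0, -0.06, 0.12, 0, 0, 0, -1]]

```text
time_s: 8.98
position: [0.4692, 0.304, 0.0241]
tcp_rot: [[-0.999, 0.03, 0.018], [0.035, 0.898, 0.439], [-0.003, 0.439, -0.898]]
force: [0.9, -2.2, 5.7]
opening: 0.136
grasp_force: 30.0
```

apply_moves:
  steps:
    - [[0, 0, -0.1, 0, 0, 0, -0.6], [0, 0, -0.3, 0, 0, 0, -0.55], [0, 0, -0.5, 0, 0, 0, -0.5], [0, 0, -0.8, 0, 0, 0, -0.4], [0, 0, -1.2, 0, 0, 0, -0.3], [0, 0, -1.5, 0, 0, 0, -0.2], [0, 0, -1.8, 0, 0, 0, -0.1], [0, 0, -2.2, 0, 0, 0, 0], [0, 0, -2.6, 0, 0, 0, 0], [0, 0, -3, 0, 0, 0, 0.2], [0, 0, -4, 0, 0, 0, 0.2], [0, 0, -8, 0, 0, 0, 0.2], [0, 0, -12, 0, 0, 0, 0.2], [0, 0, -12, 0, 0, 0, 0.2]]

```text
time_s: 10.72
position: [0.4686, 0.2504, 0.1339]
tcp_rot: [[-0.999, 0.029, 0.024], [0.037, 0.898, 0.438], [-0.008, 0.439, -0.899]]
force: [-0.5, -0.3, 0.0]
opening: 0.602
grasp_force: 0.0
```

```bash
python3 - <<'E'
from h import *
delta([.46,.1,.25],pose(178))
a=crop(bot.capture("side"),200,140,100,65,6); b=crop(bot.capture("top"),160,170,100,100,5)[:500]
cv2.imwrite("pics/s3.png",a);cv2.imwrite("pics/t3.png",b)
E
```

```text
t 10.72 pos [0.4686 0.2504 0.1339] F [-0.5 -0.3  0. ] open 0.602 grip 0.0 yaw 177.89
shift cm [  0.21  -8.45 -17.04] rotvec [26.01  0.49  0.  ]
```

View pics/s3.png

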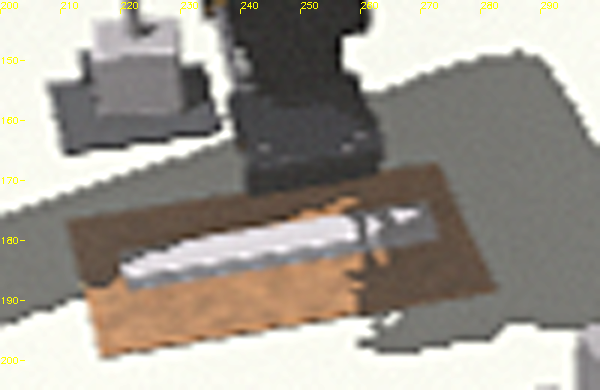

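The bar lies flat on the mat, from (220,186) to (270,176) in the side view. I'll move the arm aside so the top camera can see it.

apply_moves:
  steps:
    - [[0, -2, -6, 8, 0, 0, 0.2], [0, -5, -12, 18, 0, 0, 0.2], [0.2, -8.5, -17, 26, 0.5, 0, 0.2], [0.2, -11, -18, 26, 0.5, 0, 0.2], [0.2, -11, -18, 26, 0.5, 0, 0.2], [0.2, -11, -18, 26, 0.5, 0, 0.2]]

```text
time_s: 11.58
position: [0.4576, 0.0745, 0.2437]
tcp_rot: [[-0.999, 0.033, -0.009], [0.033, 0.999, 0.001], [0.009, 0.001, -1.0]]
force: [-0.0, 0.3, 0.8]
opening: 0.599
grasp_force: 0.0
```

```bash
python3 - <<'E'
from meas import *
t=np.mean([bot.capture("top").astype(float) for _ in range(4)],axis=0); s=np.mean([bot.capture("side").astype(float) for _ in range(4)],axis=0)
np.save("t4.npy",t);np.save("s4.npy",s)
cv2.imwrite("pics/t4.png",np.hstack([crop(t.astype(np.uint8),155,170,75,100,5),crop(s.astype(np.uint8),200,160,90,45,4)[:0].reshape(0,360,3) if 0 else cv2.copyMakeBorder(crop(s.astype(np.uint8),205,160,80,45,5),0,275,0,0,cv2.BORDER_CONSTANT)]))
sat=lambda c:(c[...,2]-c[...,0])
for k in(0,4,8): [show(r,.016) for r in rects(t,(168,182,222,264),0,test=lambda c:(sat(c)<k)&(c[...,1]>45))]
E
```

```text
px [205.4 260.1] c [0.3484 0.2537 0.016 ] size mm [30.7 20.5] long ang 88.36
px [193.3 221.3] c [0.4697 0.2908 0.016 ] size mm [195.7  29.4] long ang 178.14
px [181.4 262.6] c [0.3428 0.3273 0.016 ] size mm [84.6  4.9] long ang 88.36
px [205.1 260.1] c [0.3485 0.2548 0.016 ] size mm [33.  20.5] long ang 88.36
px [193.3 221.1] c [0.4702 0.2909 0.016 ] size mm [199.1  31.5] long ang 178.04
px [169.9 212.5] c [0.4992 0.3637 0.016 ] size mm [ 14.5 193.8] long ang 0.4
px [189.  260.1] c [0.3499 0.304  0.016 ] size mm [131.5  20.5] long ang 88.36
px [193.2 221.1] c [0.4703 0.2912 0.016 ] size mm [199.9  33.3] long ang 178.14
px [170.2 217.9] c [0.4826 0.3626 0.016 ] size mm [ 16.5 227.1] long ang 0.39
```

View pics/t4.png

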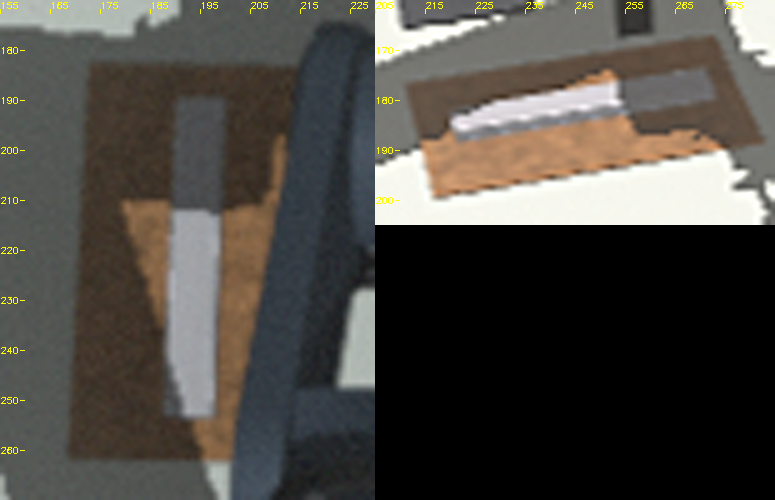

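The top crop shows the whole bar on the mat from (193,189) to (195,253), at the 200 x 30 mm size expected. Next I'll grasp it across its width.

```bash
python3 - <<'E'
from h import *
delta([.470,.291,.10],pose(178.1)); delta([.470,.291,.018],pose(178.1))
E
```

```text
t 11.97 pos [0.4583 0.0741 0.2447] F [ 0.3 -0.4 -0.3] open 0.597 grip 0.0 yaw 178.13
shift cm [-0.56 21.71 14.47] rotvec [ 0.01 -0.36  0.03]
t 11.97 pos [0.4583 0.0741 0.2447] F [ 0.3 -0.4 -0.3] open 0.597 grip 0.0 yaw 178.13
shift cm [-0.61 21.71 22.67] rotvec [ 0.01 -0.36  0.03]
```

apply_moves:
  steps:
    - [[-0.2, 5, 0, 0, 0, 0, 0.2], [-0.3, 10, 2, 0, -0.2, 0, 0.2], [-0.4, 15, 6, 0, -0.3, 0, 0.2], [-0.5, 20, 11, 0, -0.3, 0, 0.2], [-0.6, 21.7, 14.5, 0, -0.3, 0, 0.2], [-0.6, 21.7, 14.5, 0, -0.3, 0, 0.2], [-0.6, 21.7, 14.5, 0, -0.3, 0, 0.2]]

```text
time_s: 12.85
position: [0.4711, 0.2902, 0.1006]
tcp_rot: [[-0.999, 0.033, -0.0], [0.033, 0.999, 0.0], [0.0, 0.0, -1.0]]
force: [-0.1, -0.0, -0.1]
opening: 0.601
grasp_force: 0.0
```

```bash
python3 - <<'E'
from h import *
delta([.470,.291,.018],pose(178.1))
E
```

```text
t 12.85 pos [0.4711 0.2902 0.1006] F [-0.1 -0.  -0.1] open 0.601 grip 0.0 yaw 178.11
shift cm [0.11 0.08 8.26] rotvec [ 0.   -0.    0.01]
```

apply_moves:
  steps:
    - [[0.1, 0.1, 4, 0, 0, 0, 0.2], [0.1, 0.1, 6.5, 0, 0, 0, 0.2], [0.1, 0.1, 8, 0, 0, 0, 0.2], [0.1, 0.1, 8.2, 0, 0, 0, 0.2], [0.1, 0.1, 8.2, 0, 0, 0, 0], [0.1, 0.1, 8.2, 0, 0, 0, -0.2], [0.1, 0.1, 8.2, 0, 0, 0, -0.4], [0.1, 0.1, 8.2, 0, 0, 0, -1], [0.1, 0.1, 8.2, 0, 0, 0, -1], [0.1, 0.1, 8.2, 0, 0, 0, -1], [0.1, 0.1, 8.2, 0, 0, 0, -1], [0.1, 0.1, 5, 0, 0, 0, -1], [0.1, 0.1, 0, 0, 0, 0, -1], [0.1, 0.1, -5, 0, 0, 0, -1], [0.1, 0.1, -6, 0, 0, 0, -1], [0.1, 0.1, -6, 0, 0, 0, -1]]

```text
time_s: 14.85
position: [0.4693, 0.2913, 0.1597]
tcp_rot: [[-0.999, 0.033, -0.001], [0.033, 0.999, -0.0], [0.001, -0.0, -1.0]]
force: [0.3, 0.2, -1.5]
opening: 0.334
grasp_force: 30.0
```

```bash
cat >> h.py <<'E'
A=8.57; GX=np.array([np.cos(np.radians(A)),np.sin(np.radians(A)),0]); GM=np.array([.4977,.0166,0])
def gpose(x,z): return GM+GX*x+[0,0,z]
E
python3 - <<'E'
from h import *
delta(gpose(-.014,.16),pose(180+A)); delta(gpose(-.014,.0785),pose(180+A))
E
```

```text
t 14.85 pos [0.4693 0.2913 0.1597] F [ 0.3  0.2 -1.5] open 0.334 grip 30.0 yaw 178.1
shift cm [ -2.37 -27.62  -0.03] rotvec [  0.    -0.06 -10.47]
t 14.85 pos [0.4693 0.2913 0.1597] F [ 0.3  0.2 -1.5] open 0.334 grip 30.0 yaw 178.1
shift cm [ -2.38 -27.62   8.12] rotvec [  0.    -0.06 -10.47]
```

apply_moves:
  steps:
    - [[-0.5, -4, 0, 0, 0, -1, -1], [-1, -9, 0, 0, 0, -3, -1], [-1.5, -14, 0, 0, 0, -5, -1], [-2, -19, 0, 0, 0, -8, -1], [-2.2, -24, 0, 0, 0, -10, -1], [-2.4, -27, 0, 0, 0, -10.5, -1], [-2.4, -27.6, 0, 0, 0, -10.5, -1], [-2.4, -27.6, 1, 0, 0, -10.5, -1], [-2.4, -27.6, 3, 0, 0, -10.5, -1], [-2.4, -27.6, 5, 0, 0, -10.5, -1], [-2.4, -27.6, 5, 0, 0, -10.5, -1], [-2.4, -27.6, 5, 0, 0, -10.5, -1]]

```text
time_s: 16.35
position: [0.4844, 0.0158, 0.1097]
tcp_rot: [[-0.989, -0.151, -0.001], [-0.151, 0.989, 0.0], [0.001, 0.001, -1.0]]
force: [-0.3, 0.5, -1.5]
opening: 0.338
grasp_force: 30.0
```

```bash
python3 - <<'E'
from h import *
delta(gpose(-.014,.0785),pose(180+A))
a=crop(bot.capture("side"),220,160,125,90,6); cv2.imwrite("pics/s5.png",a)
E
```

```text
t 16.35 pos [0.4844 0.0158 0.1097] F [-0.3  0.5 -1.5] open 0.338 grip 30.0 yaw -171.32
shift cm [ 0.07 -0.12  3.12] rotvec [ 0.03 -0.07  0.11]
```

View pics/s5.png

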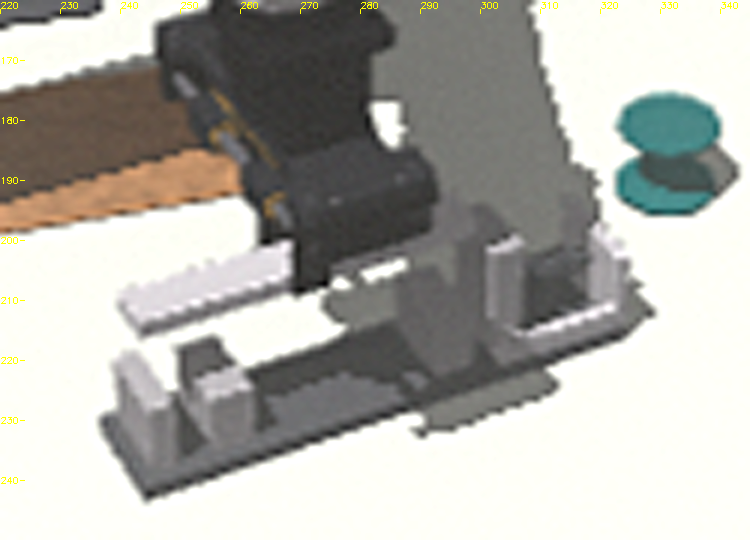

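The bar hangs level above the gauge with its -x end at (240–244, 209–214), over the step. I'll check predicted points against the side view before lowering.

```bash
python3 - <<'E'
from h import *
p=bot.read_state()["position"]; Y=np.cross([0,0,1],GX)
B=lambda x,y,z:proj("side",p+GX*x+Y*y+[0,0,z]).round(1)[0]
G=lambda x,y,z:proj("side",GM+GX*x+Y*y+[0,0,z]).round(1)[0]
print("bar -x end top +y,-y", B(-.1,.015,-.0025),B(-.1,-.015,-.0025))
print("step top outer +y,-y / inner -y",G(-.116,.025,.056),G(-.116,-.025,.056),G(-.1,-.025,.056))
print("base corners -x", G(-.125,.033,.012),G(-.125,-.033,.012))
print("stop top face corners",G(.092,.023,.0855),G(.092,-.023,.0855),G(.112,-.023,.0855))
E
```

```text
bar -x end top +y,-y [237.8 208.3] [241.4 213.7]
step top outer +y,-y / inner -y [237.  219.4] [242.9 228.6] [247.6 227. ]
base corners -x [234.5 229. ] [242.1 241.2]
stop top face corners [294.4 194.9] [300.9 202.5] [306.3 200.8]
```

The bar and the base show the same side-camera offset of about 1.8 px, so their relative position agrees. Lowering to just above the step height.

apply_moves:
  steps:
    - [[0.05, -0.1, 1.5, 0, 0, 0.1, -1], [0.05, -0.12, 2.5, 0, 0, 0.1, -1], [0.05, -0.12, 3.1, 0, 0, 0.1, -1], [0.05, -0.12, 3.1, 0, 0, 0.1, -1], [0.05, -0.12, 3.1, 0, 0, 0.1, -1]]

```text
time_s: 17.02
position: [0.4845, 0.0136, 0.0791]
tcp_rot: [[-0.989, -0.148, -0.0], [-0.148, 0.989, 0.0], [0.0, 0.0, -1.0]]
force: [-0.3, -1.3, -0.7]
opening: 0.337
grasp_force: 30.0
```

```bash
python3 - <<'E'
from h import *
delta(gpose(.003,.0785),pose(180+A))
E
```

```text
t 17.02 pos [0.4845 0.0136 0.0791] F [-0.3 -1.3 -0.7] open 0.337 grip 30.0 yaw -171.5
shift cm [-1.65  0.11  0.06] rotvec [ 0.   -0.01 -0.07]
```

apply_moves:
  steps:
    - [[-0.3, 0.05, 0, 0, 0, 0, -1], [-0.6, 0.1, 0, 0, 0, 0, -1], [-0.9, 0.1, 0, 0, 0, 0, -1], [-1.2, 0.1, 0, 0, 0, 0, -1], [-1.5, 0.1, 0, 0, 0, 0, -1], [-1.65, 0.1, 0, 0, 0, 0, -1], [-1.65, 0.1, 0, 0, 0, 0, -1], [-1.65, 0.1, 0, 0, 0, 0, -1]]

```text
time_s: 18.02
position: [0.4996, 0.0171, 0.0786]
tcp_rot: [[-0.989, -0.148, -0.003], [-0.148, 0.989, 0.0], [0.003, 0.001, -1.0]]
force: [-3.5, -2.4, -0.2]
opening: 0.336
grasp_force: 30.0
```

```bash
python3 - <<'E'
from h import *
delta(gpose(.003,.068),pose(180+A)); 
F=bot.read_state()["force"]; print("Fx gauge",F@GX)
a=np.vstack([crop(bot.capture("side"),225,185,110,65,7),]); cv2.imwrite("pics/s6.png",a)
E
```

```text
t 18.02 pos [0.4996 0.0171 0.0786] F [-3.5 -2.4 -0.2] open 0.336 grip 30.0 yaw -171.5
shift cm [-0.11 -0.02  1.06] rotvec [ 0.04 -0.14 -0.07]
Fx gauge -3.8241119154986816
```

View pics/s6.png

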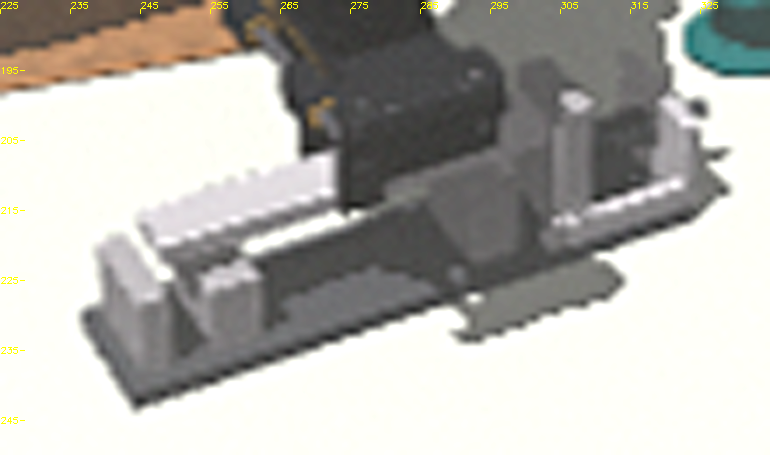

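```bash
python3 - <<'E'
from h import *
p=bot.read_state()["position"]; Y=np.cross([0,0,1],GX)
B=lambda x,y,z:proj("side",p+GX*x+Y*y+[0,0,z]).round(1)[0]
G=lambda x,y,z:proj("side",GM+GX*x+Y*y+[0,0,z]).round(1)[0]
for e in(-.1,-.095): print("bar -x end top +y,-y", B(e,.015,-.0025),B(e,-.015,-.0025))
print("step inner top -y, outer -y",G(-.1,-.025,.056),G(-.116,-.025,.056)); print("x",(p-GM)@GX,"y",(p-GM)@Y)
E
```

```text
bar -x end top +y,-y [242.9 214.7] [246.6 220.2]
bar -x end top +y,-y [244.4 214.3] [248.  219.7]
step inner top -y, outer -y [247.6 227. ] [242.9 228.6]
x 0.001983262452329925 y 0.0001957150248093196
```

The stop has moved back, now at (306,205), and the bar's end at (247,220) is about level with the step's inner edge. I'll push 2.5 mm further and lower in small steps.

apply_moves:
  steps:
    - [[-0.2, 0, 0, 0, 0, 0, -1], [-0.25, 0, 0, 0, 0, 0, -1], [-0.25, 0, 0.2, 0, 0, 0, -1], [-0.25, 0, 0.4, 0, 0, 0, -1], [-0.25, 0, 0.6, 0, 0, 0, -1], [-0.25, 0, 0.8, 0, 0, 0, -1], [-0.25, 0, 1.0, 0, 0, 0, -1], [-0.25, 0, 1.0, 0, 0, 0, -1], [-0.25, 0, 1.0, 0, 0, 0, -1]]

```text
time_s: 19.2
position: [0.5023, 0.0177, 0.0689]
tcp_rot: [[-0.989, -0.148, -0.002], [-0.148, 0.989, 0.001], [0.002, 0.001, -1.0]]
force: [-4.4, 0.1, 4.0]
opening: 0.339
grasp_force: 30.0
```

```bash
python3 - <<'E'
from h import *
delta(gpose(.0045,.0655),pose(180+A)); 
F=bot.read_state()["force"]; print("Fx gauge",F@GX, bot.read_state()["moment"])
E
```

```text
t 19.2 pos [0.5023 0.0177 0.0689] F [-4.4  0.1  4. ] open 0.339 grip 30.0 yaw -171.49
shift cm [ 0.02 -0.04  0.34] rotvec [ 0.05 -0.1  -0.06]
Fx gauge -4.310152784141085 [0.07948829 0.97283813 0.00132484]
```

apply_moves:
  steps:
    - [[0, 0, 0.1, 0, 0, 0, -1], [0, 0, 0.1, 0, 0, 0, -1], [0, 0, 0.1, 0, 0, 0, -1]]

```text
time_s: 19.58
position: [0.5024, 0.0177, 0.0681]
tcp_rot: [[-0.989, -0.148, -0.002], [-0.148, 0.989, 0.001], [0.002, 0.001, -1.0]]
force: [-5.9, -0.4, 5.1]
opening: 0.336
grasp_force: 30.0
```

```bash
python3 - <<'E'
from h import *
s=bot.read_state(); print(s["position"].round(4),s["force"].round(1),s["moment"].round(2))
E
```

```text
[0.5024 0.0177 0.0681] [-5.9 -0.4  5.1] [ 0.13  1.02 -0.01]
```

```bash
cat > edge.py <<'E'
from h import *
def edge():
    s=np.mean([bot.capture("side").astype(float) for _ in range(4)],axis=0).mean(2); np.save("s_last.npy",s)
    p=bot.read_state()["position"]; R=bot.read_state()["tcp_rot"]; gx=-R[:,0]; gx[2]=0; Y=np.cross([0,0,1],gx)
    us=np.arange(252,269); e=[]
    L=proj("side",[p+gx*x-Y*.015+[0,0,-.0025] for x in(-.1,-.03)])
    pred=np.interp(us,L[:,0],L[:,1])
    for u,v in zip(us,pred):
        k=np.arange(int(v)-5,int(v)+6); g=-np.diff(s[k,u]); w=np.clip(g,0,None); j=int(np.argmax(w)); a=slice(max(j-1,0),j+2)
        e.append((w[a]*(k[:-1][a]+.5)).sum()/w[a].sum())
    d=np.array(e)-pred; f=np.polyfit(us-260,d,1)
    print("edge minus level prediction px",d.round(1),"slope",f.round(4),"deg~",np.degrees(np.arctan(f[0])).round(2))
    return s,p,L
E
python3 - <<'E'
from edge import *
s,p,L=edge(); print(L.round(1))
print(s[210:232,238:262:2].round().astype(int))
E
```

```text
edge minus level prediction px [0.8 1.1 1.4 0.8 1.  1.3 0.8 1.  0.8 0.7 0.9 0.5 0.6 0.8 0.3 0.5 0.7] slope [-0.0374  0.8242] deg~ -2.14
[[247.5 222.4]
 [267.6 216. ]]
[[169 169 169 170 168 170 169 169 169 169 169 169]
 [170 169 169 169 170 169 168 169 170 170 169 171]
 [170 170 169 169 169 170 170 170 170 170 172 150]
 [170 169 169 170 169 169 170 169 169 171 152 157]
 [169 170 170 170 169 169 169 170 171 169 150 154]
 [170 169 170 169 170 170 170 165 163 154 153 153]
 [170 170 170 170 171 172 162 152 153 152 152 151]
 [171 173 173 171 166 156 151 152 152 152 152 151]
 [171 154 148 175 148 152 150 153 151 151 151 154]
 [167 141 128 170 158 152 152 151 150 151 159 124]
 [151 131 129 148 120 153 151 150 152 170 106  91]
 [148 124 132 130 130 145 150 154 148  99  82  84]
 [162 116 133 127 142 150 167 105  97  79  94  89]
 [165  86 135 129 144 133 102  84  80 100 128 130]
 [164  86 130 132 130 142  82 101 118 128 134 148]
 [176  89 123 132 130 101  88  71 138 137 121  90]
 [179  90  93 134 133 106  66  62 122  93  86  75]
 [184  92  92 130 147  89  72  64 101  77  78  81]
 [134  92  96 116  91  85  55  80  98  77  80  80]
 [ 79  93  98  96  77  88  50  68 100  79  80  80]
 [ 71  91  98  95  80  90  51  64 100  80  81  82]
 [ 72  84  99  97  81  86  52  53 102  78  81  81]]
```

apply_moves:
  steps:
    - [[0, 0, 0.1, 0, 0, 0, -1], [0, 0, 0.2, 0, 0, 0, -1], [0, 0, 0.2, 0, 0, 0, -1]]

```text
time_s: 20.15
position: [0.5027, 0.0177, 0.0664]
tcp_rot: [[-0.989, -0.148, -0.001], [-0.148, 0.989, 0.001], [0.001, 0.001, -1.0]]
force: [-5.9, 0.4, 7.5]
opening: 0.338
grasp_force: 30.0
```

```bash
python3 - <<'E'
from edge import *
s=bot.read_state(); print(s["position"].round(4),s["force"].round(1),s["moment"].round(2))
edge()
# camera tilt reference: gauge base lower front edge against table
img=np.load("s_last.npy"); Y=np.cross([0,0,1],GX); L=proj("side",[GM+GX*x-Y*.033 for x in(-.125,.175)]); us=np.arange(250,310,5); pr=np.interp(us,L[:,0],L[:,1]); d=[]
for u,v in zip(us,pr):
    k=np.arange(int(v)-4,int(v)+7); g=np.clip(np.diff(img[k,u]),0,None); j=int(np.argmax(g)); a=slice(max(j-1,0),j+2); d.append((g[a]*(k[:-1][a]+.5)).sum()/g[a].sum()-v)
d=np.array(d)+0; d=d+ (pr-np.array([v for v in pr])); print(d.round(1),np.polyfit(us,d,1))
E
```

```text
[0.5027 0.0177 0.0664] [-5.9  0.4  7.5] [ 0.09  1.13 -0.06]
edge minus level prediction px [0.4 0.7 1.  0.4 0.6 0.9 0.3 0.6 0.8 0.3 0.5 0.7 0.2 0.5 0.7 0.1 0.3] slope [-0.0202  0.5359] deg~ -1.16
[-0.2 -0.1 -0.4 -0.4 -0.3 -0.4 -0.6 -0.3  2.7 -0.5 -0.3 -0.6] [ 0.00556171 -1.65355163]
```

apply_moves:
  steps:
    - [[0, 0, 0.1, 0, 0, 0, -1], [0, 0, 0.15, 0, 0, 0, -1], [0, 0, 0.15, 0, 0, 0, -1]]

```text
time_s: 20.72
position: [0.5029, 0.0177, 0.0651]
tcp_rot: [[-0.989, -0.148, -0.0], [-0.148, 0.989, 0.0], [0.0, 0.001, -1.0]]
force: [-5.1, 0.4, 7.7]
opening: 0.341
grasp_force: 30.0
```

```bash
python3 - <<'E'
from edge import *
s=bot.read_state(); print(s["position"].round(4),s["force"].round(1),s["moment"].round(2))
edge()
E
```

```text
[0.5029 0.0177 0.0651] [-5.1  0.4  7.7] [ 0.07  1.18 -0.02]
edge minus level prediction px [ 0.1  0.4  0.7  0.1  0.3  0.5  0.   0.3  0.5 -0.   0.2  0.5  0.   0.2
  0.4  0.1  0.1] slope [-0.011   0.2534] deg~ -0.63
```

apply_moves:
  steps:
    - [[0, 0, 0.07, 0, 0, 0, -1], [0, 0, 0.07, 0, 0, 0, -1], [0, 0, 0.07, 0, 0, 0, -1]]

```text
time_s: 21.3
position: [0.503, 0.0177, 0.0644]
tcp_rot: [[-0.989, -0.148, -0.0], [-0.148, 0.989, 0.0], [0.0, 0.0, -1.0]]
force: [-4.2, 0.8, 8.6]
opening: 0.338
grasp_force: 30.0
```

```bash
python3 - <<'E'
from edge import *
s=bot.read_state(); print(s["position"].round(4),s["force"].round(1),s["moment"].round(2))
edge(); delta(gpose(0,.0645),pose(180+A))
E
```

```text
[0.503  0.0177 0.0644] [-4.2  0.8  8.6] [ 0.21  1.09 -0.03]
edge minus level prediction px [-0.1  0.2  0.5 -0.1  0.2  0.4 -0.1  0.1  0.4 -0.1  0.1  0.3  0.   0.
  0.3  0.2 -0. ] slope [-0.0024  0.1289] deg~ -0.14
t 21.5 pos [0.503  0.0177 0.0644] F [-4.8  1.4  8.7] open 0.342 grip 30.0 yaw -171.51
shift cm [ 0.54 -0.03 -0.01] rotvec [ 0.03 -0.01 -0.08]
```

apply_moves:
  steps:
    - [[0, 0, 0.05, 0, 0, 0, -1], [0, 0, 0.05, 0, 0, 0, -1], [0.1, 0, 0.05, 0, 0, 0, -1], [0.2, 0, 0.05, 0, 0, 0, -1], [0.3, 0, 0.05, 0, 0, 0, -1], [0.4, 0, 0.05, 0, 0, 0, -1], [0.4, 0, 0.05, 0, 0, 0, -1]]

```text
time_s: 22.38
position: [0.5016, 0.017, 0.0643]
tcp_rot: [[-0.989, -0.148, 0.005], [-0.148, 0.989, -0.0], [-0.005, -0.001, -1.0]]
force: [-0.5, 1.0, 7.0]
opening: 0.343
grasp_force: 30.0
```

```bash
python3 - <<'E'
from edge import *
s=bot.read_state(); print(s["position"].round(4),s["force"].round(1),s["moment"].round(2),"Fgx",s["force"]@GX)
edge(); delta(gpose(0,.0645),pose(180+A))
E
```

```text
[0.5016 0.017  0.0643] [-0.5  1.   7. ] [0.44 0.5  0.16] Fgx -0.3650838396607111
edge minus level prediction px [ 0.1  0.1  0.4  0.3  0.1  0.4  0.5  0.1  0.3  0.4 -0.1  0.2  0.5 -0.1
  0.1  0.4 -0.3] slope [-0.0088  0.1981] deg~ -0.51
t 22.57 pos [0.5016 0.017  0.0643] F [-1.9  1.1  7.8] open 0.342 grip 30.0 yaw -171.49
shift cm [ 0.39  0.02 -0.02] rotvec [-0.05  0.29 -0.06]
```

apply_moves:
  steps:
    - [[0, 0, -0.05, 0, 0, 0, -1], [0, 0, -0.05, 0, 0, 0, -1], [0, 0, -0.05, 0, 0, 0, -1]]

```text
time_s: 22.95
position: [0.5005, 0.0168, 0.0643]
tcp_rot: [[-0.989, -0.148, 0.003], [-0.148, 0.989, -0.0], [-0.003, -0.001, -1.0]]
force: [-2.1, 2.2, 7.5]
opening: 0.343
grasp_force: 30.0
```

```bash
python3 - <<'E'
from edge import *
s=bot.read_state(); print(s["position"].round(4),s["tcp_rot"][:,2].round(3),s["force"].round(1),s["moment"].round(2),"Fgx",s["force"]@GX,"gx",(s["position"]-GM)@GX)
edge()
# stop position: scan a line along gauge x on the stop's top, in the side view
img=np.load("s_last.npy"); Y=np.cross([0,0,1],GX)
for nm,z,y,r in(("stop top",.0855,-.015,(.07,.15)),("base/step/bar at step top",.056,-.02,(-.125,-.07))):
    xs=np.arange(r[0],r[1],.002); q=proj("side",[GM+GX*x+Y*y+[0,0,z] for x in xs]).astype(np.float32)
    v=cv2.remap(img.astype(np.float32),q[None,:,0]+1.,q[None,:,1]+.5,cv2.INTER_LINEAR)[0]; print(nm,list(zip((xs*1000).round().astype(int).tolist(),v.round().astype(int).tolist())))
E
```

```text
[0.5005 0.0168 0.0643] [ 0.003 -0.    -1.   ] [-2.1  2.2  7.5] [0.32 0.53 0.15] Fgx -1.733652684914148 gx 0.002794733284826315
edge minus level prediction px [ 0.1  0.1  0.4  0.3  0.1  0.3  0.5  0.   0.3  0.5 -0.1  0.2  0.5 -0.1
  0.2  0.4 -0.4] slope [-0.0102  0.1848] deg~ -0.59
stop top [(70, 39), (72, 39), (74, 38), (76, 44), (78, 55), (80, 65), (82, 74), (84, 74), (86, 74), (88, 71), (90, 68), (92, 65), (94, 63), (96, 62), (98, 61), (100, 59), (102, 81), (104, 107), (106, 118), (108, 131), (110, 134), (112, 138), (114, 134), (116, 129), (118, 125), (120, 120), (122, 108), (124, 97), (126, 84), (128, 81), (130, 82), (132, 82), (134, 82), (136, 80), (138, 77), (140, 75), (142, 72), (144, 73), (146, 73), (148, 73)]
base/step/bar at step top [(-125, 97), (-123, 98), (-121, 97), (-119, 97), (-117, 98), (-115, 108), (-113, 117), (-111, 116), (-109, 121), (-107, 132), (-105, 134), (-103, 127), (-101, 107), (-99, 90), (-97, 75), (-95, 69), (-93, 66), (-91, 69), (-89, 70), (-87, 69), (-85, 74), (-83, 84), (-81, 108), (-79, 123), (-77, 124), (-75, 125), (-73, 127), (-71, 127)]
```

apply_moves:
  steps:
    - [[0.1, 0, -0.05, 0, 0, 0, -1], [0.2, 0, -0.05, 0, 0, 0, -1], [0.3, 0, -0.05, 0, 0, 0, -1], [0.3, 0, -0.05, 0, 0, 0, -1], [0.3, 0, -0.05, 0, 0, 0, -1]]

```text
time_s: 23.78
position: [0.4983, 0.0165, 0.0643]
tcp_rot: [[-0.989, -0.147, 0.004], [-0.147, 0.989, 0.0], [-0.004, -0.001, -1.0]]
force: [3.2, 4.9, 1.3]
opening: 0.335
grasp_force: 30.0
```

```bash
cat > stop.py <<'E'
from edge import *
s=bot.read_state(); print(s["position"].round(4),s["tcp_rot"][:,2].round(3),s["force"].round(1),"Fgx",s["force"]@GX,"gx",(s["position"]-GM)@GX)
edge(); img=np.load("s_last.npy"); Y=np.cross([0,0,1],GX)
xs=np.arange(.094,.128,.001); q=proj("side",[GM+GX*x-Y*.015+[0,0,.0855] for x in xs]).astype(np.float32)
v=cv2.remap(img.astype(np.float32),q[None,:,0]+1.,q[None,:,1]+.5,cv2.INTER_LINEAR)[0]
i=np.argmax(v>90); print("stop front edge mm",1000*(xs[i-1]+.001*(90-v[i-1])/(v[i]-v[i-1])),"max",v.max())
E
python3 stop.py
```

```text
[0.4983 0.0165 0.0643] [ 0.004  0.    -1.   ] [3.2 4.9 1.3] Fgx 3.8701239269368424 gx 0.0005585559849371017
edge minus level prediction px [ 0.1  0.   0.3  0.2  0.   0.4  0.5  0.   0.3  0.4 -0.   0.2  0.4 -0.1
  0.2  0.2 -0.6] slope [-0.0144  0.1532] deg~ -0.82
stop front edge mm 101.21019196719863 max 137.68205
```

The bar is now against the step: the force along the span reversed, and gx ≈ 0.6 mm. Releasing.

apply_moves:
  steps:
    - [[0, 0, -0.05, 0, 0, 0, -0.25], [0, 0, -0.05, 0, 0, 0, -0.2], [0, 0, -0.05, 0, 0, 0, 0], [0, 0, -0.05, 0, 0, 0, 0.1], [0, 0, -0.05, 0, 0, 0, 0.1], [0, 0, -3, 0, 0, 0, 0.1], [0, 0, -8, 0, 0, 0, 0.1], [0, 0, -14, 0, 0, 0, 0.1], [0, 10, -18, 0, 0, 0, 0.1], [0, 16, -18, 0, 0, 0, 0.1], [0, 22, -18, 0, 0, 0, 0.1], [0, 27, -18, 0, 0, 0, 0.1], [0, 30, -18, 0, 0, 0, 0.1], [0, 30, -18, 0, 0, 0, 0.1]]

```text
time_s: 25.72
position: [0.4505, 0.3165, 0.2442]
tcp_rot: [[-0.988, -0.154, -0.0], [-0.154, 0.988, 0.001], [0.0, 0.001, -1.0]]
force: [-0.4, -0.4, -0.5]
opening: 0.547
grasp_force: 0.0
```

```bash
python3 - <<'E'
from meas import *
t=np.mean([bot.capture("top").astype(float) for _ in range(4)],axis=0); np.save("t9.npy",t)
s=np.mean([bot.capture("side").astype(float) for _ in range(4)],axis=0).mean(2); np.save("s9.npy",s)
delta(gpose(0,.1),pose(180+A))
for th in(66,75,85):
    print(th)
    for r in rects(t,(250,140,305,255),th): show(r,.062)
print("mid",GM)
g=t.mean(2); print(g[178:252:3,262:304:2].round().astype(int))
E
```

```text
t 26.12 pos [0.4521 0.3118 0.2442] F [-0.   0.4  0.5] open 0.55 grip 0.0 yaw -171.63
shift cm [ -0.23 -29.87  14.42] rotvec [ 0.   -0.06 -0.2 ]
66
px [278.9 198.9] c [0.5271 0.0235 0.062 ] size mm [ 68.1 296.4] long ang 8.16
75
px [281.8 210.6] c [0.4905 0.0158 0.062 ] size mm [ 52.8 219.6] long ang 8.45
px [274.9 164.9] c [0.6296 0.0324 0.062 ] size mm [54.5 58.2] long ang 7.42
px [271.6 157.4] c [0.6531 0.0419 0.062 ] size mm [67.8 38.7] long ang 98.52
85
px [281.8 210.6] c [0.4903 0.0158 0.062 ] size mm [ 50.5 217.3] long ang 8.46
px [275.7 168.5] c [0.6183 0.0302 0.062 ] size mm [53.9 31.7] long ang 99.94
px [271.5 153.2] c [0.6663 0.042  0.062 ] size mm [63.7 11. ] long ang 98.59
mid [0.4977 0.0166 0.    ]
[[122  69 104  57  56 117 112 113 112 114  62  92 112 122 122 123 122 122
  121 122 121]
 [123 108 113  88  41  81 112 111 112 112  68  55  69 120 122 121 123 122
  122 121 122]
 [122 121  60  49  96  88 113 113 113 111 109  99  64 119 122 123 121 121
  123 121 123]
 [121 121 107  42  98  84 114 111 114 111 109  96  63  98 121 120 121 123
  122 122 121]
 [122 122 105  50  79  
[... 1146 characters left out ...]
2 122 121 121  62  54  94  90 118 116 116 115 105  98  60 100
  122 120 123]
 [121 123 122 122 121 122 106  47 101  88 116 118 116 115 115 102  79  88
  121 122 122]
 [121 121 123 121 122 123 106  55  81  79 123 117 116 115 114  62  58  69
  122 122 121]
 [122 123 122 122 122 120 122  54  44  44  83 118 113 114 115  81  50  62
  121 122 122]
 [123 122 122 120 120 121 121  66  42  47  74  93 102 103  94 102  98  70
   98 122 122]
 [121 122 121 121 123 122 122 106  50 108 102 102 103 104 105 101 102  88
   80 121 124]
 [122 121 122 122 122 120 121 122  62  69  75  74  67  60  58  56  59  63
   81 124 121]
 [121 122 122 121 121 121 122 122  72  66  82  90 110 113 118 121 121 121
  122 121 119]]
```

```bash
python3 - <<'E'
from meas import *
t=np.load("t9.npy"); 
for th in(106,108): [show(r,.062) for r in rects(t,(264,176,300,246),th)]
Y=np.cross([0,0,1],GX); g=t.mean(2).astype(np.float32)
def prof(x,z,y0=-.04,y1=.04):
    ys=np.arange(y0,y1,.001); acc=0
    for dx in np.arange(-.008,.009,.002):
        q=proj("top",[GM+GX*(x+dx)+Y*y+[0,0,z] for y in ys]).astype(np.float32)
        acc=acc+cv2.remap(g,q[None,:,0],q[None,:,1],cv2.INTER_LINEAR)[0]/9
    return ys,acc
def cross(ys,v,l):
    i=np.flatnonzero(np.diff(np.sign(v-l))); return [round(float(1000*(ys[k]+.001*(l-v[k])/(v[k+1]-v[k]))),1) for k in i]
for x in(-.03,0,.03): print("bar at",x,"edges(80)",cross(*prof(x,.062),80))
for x in(-.0675,.0675): ys,v=prof(x,.05); print("rest",x,"edges(76)",cross(ys,v,76),"(107)",cross(*prof(x,.062),107))
# lengthwise: step/bar/stop along y=0
xs=np.arange(-.12,.13,.002)
for z,r in((.056,(-.122,-.085)),(.062,(.07,.105)),(.0855,(.09,.125))):
    xs=np.arange(*r,.0015); acc=0
    for y in(-.006,0,.006):
        q=proj("top",[GM+GX*x+Y*y+[0,0,z] for x in xs]).astype(np.float32); acc=acc+cv2.remap(g,q[None,:,0],q[None,:,1],cv2.INTER_LINEAR)[0]/3
    print(z,list(zip((xs*1000).round(1).tolist(),acc.round().astype(int).tolist())))
E
```

```text
px [281.8 208.2] c [0.4974 0.0156 0.062 ] size mm [ 29.7 198.8] long ang 8.4
px [281.8 208.3] c [0.4971 0.0156 0.062 ] size mm [ 28.9 197.4] long ang 8.4
bar at -0.03 edges(80) [-29.0, -16.1, 15.0, 32.9]
bar at 0 edges(80) [-28.9, -16.1, 14.9, 33.6]
bar at 0.03 edges(80) [-28.8, -16.1, 14.6, 32.8]
rest -0.0675 edges(76) [-29.3, -25.2, 25.1, 32.9] (107) [-31.9, -13.8, 12.7, 35.3]
rest 0.0675 edges(76) [-28.9, -24.6, 24.8, 33.5] (107) [-31.6, -14.4, 12.2, 35.7]
0.056 [(-122.0, 64), (-120.5, 59), (-119.0, 61), (-117.5, 68), (-116.0, 78), (-114.5, 92), (-113.0, 101), (-111.5, 104), (-110.0, 104), (-108.5, 103), (-107.0, 102), (-105.5, 101), (-104.0, 100), (-102.5, 99), (-101.0, 99), (-99.5, 99), (-98.0, 106), (-96.5, 114), (-95.0, 116), (-93.5, 116), (-92.0, 116), (-90.5, 116), (-89.0, 116), (-87.5, 117), (-86.0, 117)]
0.062 [(70.0, 112), (71.5, 113), (73.0, 113), (74.5, 113), (76.0, 113), (77.5, 113), (79.0, 112), (80.5, 112), (82.0, 112), (83.5, 112), (85.0, 112), (86.5, 113), (88.0, 113), (89.5, 112), (91.0, 112), (92.5, 112), (94.0, 112), (95.5, 112), (97.0, 109), (98.5, 102), (100.0, 89), (101.5, 76), (103.0, 72), (104.5, 76)]
0.0855 [(90.0, 112), (91.5, 111), (93.0, 106), (94.5, 96), (96.0, 81), (97.5, 72), (99.0, 74), (100.5, 80), (102.0, 89), (103.5, 94), (105.0, 94), (106.5, 94), (108.0, 94), (109.5, 93), (111.0, 93), (112.5, 93), (114.0, 93), (115.5, 91), (117.0, 87), (118.5, 79), (120.0, 65), (121.5, 51), (123.0, 43), (124.5, 40)]
```

```bash
python3 - <<'E'
from h import *
s=np.load("s9.npy").astype(np.float32); Y=np.cross([0,0,1],GX); xs=np.arange(-.09,.091,.01)
def edge(y,z,up):
    o=[]
    for x in xs:
        u,v=proj("side",GM+GX*x+Y*y+[0,0,z])[0]; k=np.arange(-5,5.01,.25)
        p=cv2.remap(s,np.full((1,len(k)),u+1.5,np.float32),(v+k)[None].astype(np.float32),cv2.INTER_LINEAR)[0]
        g=np.gradient(p)*up; o.append(k[np.argmax(g)])
    return np.array(o)
e=edge(-.0157,.062,-1); print(e,np.polyfit(xs,e,1))
b=edge(-.033,0,1); print(b,np.polyfit(xs,b,1))
E
```

```text
[-0.25 -0.75 -0.5  -0.5  -0.75 -1.   -1.   -1.25 -0.25 -0.25 -0.25 -0.75
 -0.5  -1.   -1.    4.   -0.25 -0.5  -0.75] [ 4.8245614  -0.39473684]
[-1.25 -1.25 -1.25 -1.5  -1.25 -1.5  -1.5  -0.5  -0.5  -0.5  -1.   -0.75
 -1.   -1.25 -1.25 -1.5  -1.5  -0.75 -0.75] [ 1.44736842 -1.09210526]
```

```bash
python3 -c "
from rig import bot
print(bot.hand_in())"
```

```text
the job is handed in; nothing more can be done
None
```

The job is handed in: the bar was laid flat on the mat and released, then regrasped across its width and seated on the gauge. It rests level and about 0.7 mm off centre, held between the step and the sprung stop.

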